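Roll the work tray home against the sprung stop and hold it

TASK

Push the wooden tray, with the metal flask standing in it, along the rollers into the bay of the marking station until it has pressed the sprung plunger back and sits fully home, square against both hard stop blocks, and finish while still holding it pressed there: the spring would push it out if you let go. Keep the tray down on the rollers and the flask standing, do not ram or lean hard on the stops (a moderate push is enough), and leave the other things on the bench where they are.

Things in the scene. Friction and masses are not known exactly. Their poses are not given: they have to be found in the camera images.
- station: fixed marking station with a roller track, open above; push the tray along its -y. Origin on the bench under the track's centreline, z up, x across. 14 free grey rollers, radius 10 mm, tops 40 mm above the bench, from y = +241 to -100 mm. Steel side rails, tops 58 mm above the bench: 132 mm apart from y = +260 mm (open end) to +40 mm, narrowing to the bay mouth at y = -30 mm
- bay (a point): middle of the bay's floor at roller-top height, station (0, -80, 40) mm, axes as the station's: the tray's origin comes here when home. The bay is 99 mm wide, from station y = -30 to -145 mm, its rails 58 mm above the bench. Behind its end a grey machine housing 180 mm wide, 121 mm high (a round cap on top 137 mm), from y = -153 to -273 mm
- stop: the two fixed hard stop blocks at the bay's end, dark steel, each 22 mm wide (station x = -47 to -25 and +25 to +47 mm), from 42 to 92 mm above the bench; faces at station y = -140 mm, looking to +y. Origin and axes coincide with the station's. The tray is home when its front (-y) wall is on both faces
- plunger (a joint): travel of the sprung plunger in m: 0 out, grows as it is pushed in along station -y. Round steel head 22 mm across between the stop blocks, on station x = 0, 66 mm above the bench, face at station y = -115 mm when out; flush with the hard stops at 0.025, where the tray stops. Pushes back with 3 N at first touch, about 9.3 N at 0.025
- tray: loose open plywood tray on the rollers, 96 (its x) by 120 (its y) by 55 mm high, walls and floor 7 mm; origin under its centre, z up. Starts near the track's +y end, within 6 degrees of the station's axes and 8 mm of the centreline. Push its +y wall (outer face 60 mm from the centre), free above the rails. About 0.4 kg, plus flask 0.25 kg; rolls easily
- flask: loose steel casting flask, a closed cylinder 44 mm in diameter (a 48 mm collar near the top) and 60 mm high, standing upright on the tray's floor near its middle; origin at the centre of its underside, z up its axis
- bur_block: bystander: wooden block 90 x 70 x 35 mm with small steel burs standing in it (up to 90 mm high), origin under its centre
- dish: bystander: shallow steel dish, 90 mm across and 30 mm high, origin under its centre
- jar: bystander: closed glass jar with a steel cap, 56 mm in diameter, 70 mm high, origin under its centre
Things that resemble listed ones, but are neither listed nor needed, are in the scene too. What is shaped like the tray but orange is not meant. Leave any pink look-alike of the flask alone.

How it is judged:
On the way:
1. the tray has been rolled into the bay and begins to press the plunger (value of joint plunger above 0.002 m and y of tray in the frame of station below -0.045 m and z of tray in the frame of station below 0.05 m and contact force between any of the fingers, the arm and tray above 0.5 N), for 0.1 s.
At the end, for the whole second after the job is handed in: Through the last second the robot itself holds the tray still and level on the rollers, within 1.5 mm of the hard stops and square to them within 2 degrees, pressing on the stops with 1 to 30 N, the plunger in by at least 23.5 mm, and the flask stands in the tray (value of joint plunger above 0.0235 m and y of tray in the frame of station below -0.0785 m and angle between the y axis of tray and the y axis of station, either way round below 0.035 rad and contact force between tray and stop between 1 and 30 N and contact force between any of the fingers, the arm and tray above 3 N and linear speed of tray below 0.01 m/s and z of tray in the frame of station below 0.044 m and angle between tray's own z axis and vertical below 0.06 rad and angle between flask's own z axis and vertical below 0.15 rad and horizontal distance between flask and tray below 0.05 m); the arm keeps its last pose, push and grip.
It fails at once if the tray is lifted off the rollers (more than 20 mm) or tipped by more than 15 degrees (z of tray in the frame of station above 0.06 m or angle between tray's own z axis and vertical above 0.26 rad).
It fails at once if the flask falls over (tilts by more than 30 degrees) (angle between flask's own z axis and vertical above 0.52 rad).
It fails at once if the tray is rammed against the stops (more than 70 N) (contact force between tray and stop above 70 N).
It fails at once if a bystander is moved by more than 30 mm (distance of any of bur_block, dish, jar from where it was at the start of the episode above 0.03 m).
It also fails if it takes over 42 s, if anything falls off the work surface, if the arm or the gripper's body presses on something with over 40 N, if the wrist force passes 120 N, or if a joint passes its speed limit or range.

ROBOT

A 6-joint arm with a two-finger parallel gripper is mounted at the origin on the work surface. World frame = base frame: x ahead of the robot, y to its left, z up, the work surface at z = 0. Lengths are in m, angles in rad, forces in N, time in s.
With the tool pointing down it reaches from about 0.4 to 0.825 m from the base axis. Payload 7 kg.
Tool frame: the origin (TCP) lies at the very end of the fingers, on their centre line; the grasp point (between the pads) lies manip.grasp_offset behind it (manip.grasp_offset is the distance from the TCP to the grasp point, in m); z points along the fingers, y is the direction in which the jaws open and shut (so a half turn about z gives the same grasp; the last joint's range is limited). The gripper opens to 88 mm and grips with 3 to 60 N. Pads are 19 mm wide; open, the fingers measure 130 mm over their backs; the gripper's body (78 mm by 193 mm) begins 47 mm behind the grasp point.
Start: joints at [-1.029, 0.359, 0.012, 0, -1.224, -0.288], TCP at [0.169, -0.653, 0.227] pointing down, gripper open.
Joint ranges: [-3.07, 3.07], [-1.43, 2.12], [-1.02, 1.25], [-3.03, 1.67], [-3.05, -0], [-3.03, 3.03]. Speed limits (rad/s): [2.39, 2.39, 3.01, 3.14, 3.14, 3.14].

INTERFACE

Orientations are given as a unit quaternion [w, x, y, z].
In Python, from rig import manip, cams, order, trace, mark_of gives the robot as it stands.
- The arm moves only by the shell command python3 -m jog 'ROWS' [FORCE]. ROWS is JSON, a list of rows, each a list of 7 numbers: the shift along the world's x, y, z in cm, then the turn, a rotation vector about the world's x, y, z in rad, then the finger opening in cm, from 0 to 8.76. In form: [[tx, ty, tz, ax, ay, az, claw], ...]. A call has 1 to 20 rows; each row shifts and turns the commanded pose from where the row before left it; what a row does not reach is not made up. A row lasts 1/12 s, in which the tool goes at most 41.7 mm and 7.16 degrees, less where a joint would pass 70% of its speed; a pose out of reach is approached as far as the arm can. A call with a gripper value outside its range is refused whole. The fingers move at their own pace and stop on an object; FORCE is the grip in N (left out, the last holds). Time passes only in rows, so rows that do not move let the fingers close. It gives the time, the measured TCP pose, the force and the opening at its end, in the units of the state.
- manip.get_state(): the state, without advancing time (a new reading comes with each control period).
- cams.capture(name): name is "scene" or "top" or "wrist"; returns the picture (384x512x3 uint8, red, green, blue); there is no depth.
- cams.camera_params(name): a dict with "camera_matrix" (3x3 intrinsics, pixels), "eye" and "attitude" of the camera in the world. Camera axes: x right, y down, z forward; pixel columns grow to the right and rows downward; lengths in m; the calibration is good to about 2 mm. A picture is of the moment at which its call begins: read the wrist's pose just before it. camera_params takes no time and is no camera call; for the wrist camera it gives the pose at the moment of the call.
- order.job_done(): hands the job in, once; it reports no verdict.
Trained networks look in the newest picture that a camera, given by its name, has taken for a name from the list of things; names that differ only in an ending like _2 or _b are one class to them, and where a whole thing is asked for, a point or a joint stands for the part that bears it (a point fixed in the world has none). Each returns a list of dicts, best first, with "p" (0 to 1); they miss things now and then, are a little off and sometimes report something else, mostly with a low value. They report only what shows in the picture. A call takes as long as a camera call. They do not tell look-alikes from the thing itself.
- trace(camera, name): "region" (384x512 bool, what is visible of it).
- mark_of(camera, name): "centre" ([x, y, z] in m, in the coordinates of the camera as it stood for that picture, good to about 4 mm: a listed point, or the origin of a listed thing).
The state is a dict: "t": time; "joints": joint angles; "joint_vel": joint speeds; "effort": joint torques, N m; "tcp_pos": TCP position; "tcp_rot": TCP orientation; "wrist_force": force on the tool from outside, world axes, zero at the start; "torque": the same for the moment, N m; "grip_width": finger opening in m.
Only numpy, scipy, OpenCV 4.12 (cv2) and the standard library are available. Lean on these libraries where they do the work, as an engineer would, in place of code of your own. Each camera call takes 0.05 s, during which the arm holds its last target. There are 200 camera calls.

## Working session

There is one attempt and no reset: what is moved stays moved. The work goes in short steps, Python scripts to look and compute and a shell command to move; the robot and the scene stay as the last step left them, time stands still between calls to the robot, and variables do not carry over. Pictures are saved under pics/ and viewed, about 8 in all and at most 12, crops included, and the job is handed in when it is done.

```bash
mkdir -p pics
cat > h.py <<'E'
import numpy as np,cv2
from rig import manip,cams,order,trace,mark_of
from scipy.spatial.transform import Rotation as R
def rot(a):
    a=np.array(a,float)
    return a if a.shape==(3,3) else R.from_quat(a,scalar_first=True).as_matrix()
def P(n):
    p=cams.camera_params(n); return np.array(p["camera_matrix"]),np.array(p["eye"]),rot(p["attitude"])
def w(n,c):
    K,e,A=P(n); return e+A@np.array(c)
def ray(n,px,z):
    K,e,A=P(n); d=A@np.linalg.inv(K)@np.array([px[0],px[1],1.]); return e+d*(z-e[2])/d[2]
def proj(n,X):
    K,e,A=P(n); q=K@(A.T@(np.array(X)-e)); return q[:2]/q[2]
def save(n,f):
    im=cams.capture(n); cv2.imwrite('pics/'+f,im[:,:,::-1]); return im
E
python3 - <<'E'
from h import *
for c in ("top","scene"):
    save(c,c+"1.png"); print(c,cams.camera_params(c))
    for n in ("station","bay","stop","tray","flask","plunger","bur_block","dish","jar"):
        try:
            for m in mark_of(c,n)[:3]:
                X=w(c,m["centre"]); print(n,round(m["p"],2),X.round(3),proj(c,X).round())
        except Exception as e: print(n,e)
a=cv2.imread('pics/top1.png');b=cv2.imread('pics/scene1.png')
s=manip.get_state();print(s)
E
```

```text
top {'camera_matrix': array([[471.6200075 ,   0.        , 252.39846777],
       [  0.        , 471.6200075 , 194.28092639],
       [  0.        ,   0.        ,   1.        ]]), 'eye': array([0.32416112, 0.17762576, 1.31433308]), 'attitude': array([ 0.06482381, -0.70031962,  0.70794755, -0.06450239])}
station 0.65 [ 0.543 -0.123  0.   ] [359. 202.]
bay 0.66 [ 0.563 -0.204  0.044] [391. 192.]
tray 0.89 [ 0.422  0.26  -0.   ] [223. 246.]
tray 0.58 [ 0.522 -0.009  0.04 ] [321. 207.]
flask 0.64 [0.528 0.002 0.044] [317. 205.]
flask 0.52 [ 0.349 -0.053  0.005] [337. 272.]
plunger it knows: bay, bur_block, dish, flask, jar, station, stop, tray
bur_block 0.58 [ 0.794  0.05  -0.   ] [295. 117.]
jar 0.75 [ 0.465  0.419 -0.003] [166. 231.]
scene {'camera_matrix': array([[392.41781307,   0.        , 257.04897266],
       [  0.        , 392.41781307, 185.78304396],
       [  0.        ,   0.        ,   1.        ]]), 'eye': array([0.91034757, 0.81850926, 0.62972423]), 'attitude': array([-0.10249073,  0.20253912,  0.87583908, -0.42588669])}
station 0.94 [ 0.546 -0.12   0.003] [226. 144.]
tray 0.88
[... 309 characters left out ...]
0.423 0.007] [362. 259.]
{'t': 0.9, 'joints': array([-1.02889287e+00,  3.58558232e-01,  1.19191768e-02, -9.23080147e-06,
       -1.22409905e+00, -2.88073582e-01]), 'joint_vel': array([-0.00148596, -0.00035471,  0.00018699, -0.00063571, -0.00107261,
       -0.00151015]), 'effort': array([-1.05927458e-03, -5.82357109e+01,  2.93302238e+01,  7.00226918e+00,
        1.24841445e-02, -1.41373906e-05]), 'tcp_pos': array([ 0.16946784, -0.6533652 ,  0.22659497]), 'tcp_rot': array([ 1.57096947e-05, -1.26572944e-01,  9.91957302e-01, -2.48907551e-05]), 'wrist_force': array([ 0.51293682, -0.27603572, -0.68219024]), 'torque': array([-0.00864133, -0.01056096, -0.03866458]), 'grip_width': 0.0876187622757411}
```

View pics/top1.png

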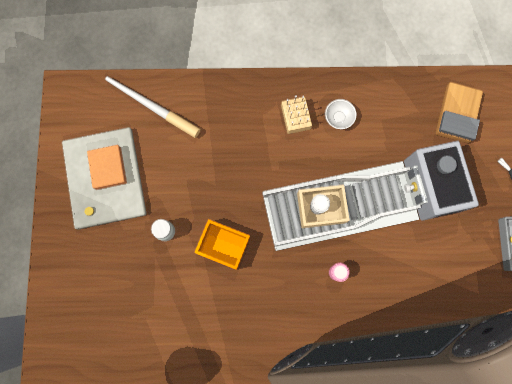

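View pics/scene1.png

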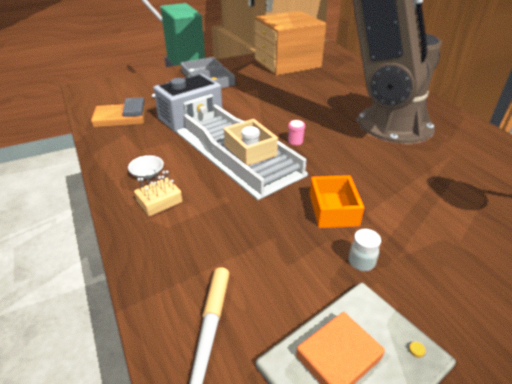

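The wooden tray is at top px (323,205) with the steel flask inside it at (320,204). The decoys are the orange tray at (223,246) and the pink flask at (340,272). Next I check this choice and the station axis by overlaying the model on a close crop.

```bash
cat >> h.py <<'E'
def S(c,psi):
    r=R.from_euler('z',psi).as_matrix(); return lambda p: np.array([c[0],c[1],0])+r@np.array(p)
E
python3 - <<'E'
from h import *
from scipy.optimize import least_squares
cams.capture("top")
m=max(trace("top","station"),key=lambda d:d["p"])["region"].astype(np.uint8)
print(m.sum())
# station silhouette model: rails (z=.058) + housing box, fit by IoU
from scipy.optimize import minimize
def sil(v):
    f=S(v[:2],v[2]); im=np.zeros((384*2,512*2),np.uint8)
    def poly(pts):
        q=np.array([proj("top",f(p)) for p in pts])*2
        cv2.fillPoly(im,[cv2.convexHull(q.round().astype(np.int32))],1)
    for z in (0,.058): pass
    poly([(s*.072,y,z) for s in(-1,1) for y in(.04,.26) for z in(0.0,.058)])
    poly([(s*x,y,.058) for s in(-1,1) for x,y in((.072,.04),(.056,-.03))])
    poly([(s*.056,y,.058) for s in(-1,1) for y in(-.03,-.153)])
    poly([(s*.09,y,z) for s in(-1,1) for y in(-.153,-.273) for z in(0,.121)])
    return im
M=cv2.resize(m,(1024,768),interpolation=cv2.INTER_LINEAR)
def cost(v): 
    s=sil(v); return -(s&M).sum()/(s|M).sum()
best=minimize(cost,[.5445,-.1215,.21],method="Nelder-Mead",options=dict(initial_simplex=[[.5445,-.1215,.21],[.555,-.1215,.21],[.5445,-.11,.21],[.5445,-.1215,.26]],maxiter=120))
v=best.x; print(v,best.fun)
im=cv2.imread('pics/top1.png'); k=4; x0,y0=255,130
cr=cv2.resize(im[y0:y0+130,x0:x0+230],None,fx=3.4,fy=3.4,interpolation=cv2.INTER_CUBIC)
f=S(v[:2],v[2])
def L(a,b,c):
    q=[tuple(int(t) for t in (proj("top",f(p))-[x0,y0]+.5)*3.4) for p in(a,b)]; cv2.line(cr,*q,c,1)
for s in(-1,1):
    L((s*.066,.26,.058),(s*.066,.04,.058),(0,0,255)); L((s*.066,.04,.058),(s*.0495,-.03,.058),(0,0,255)); L((s*.0495,-.03,.058),(s*.0495,-.145,.058),(0,0,255))
    L((s*.09,-.153,.121),(s*.09,-.273,.121),(255,0,0))
for y in(-.153,-.273): L((-.09,y,.121),(.09,y,.121),(255,0,0))
L((-.066,.26,.058),(.066,.26,.058),(0,0,255))
cv2.imwrite('pics/ov.png',cr)
E
```

```text
11026
[ 0.8455     -0.34383333  0.44333333] 0.0<stdin>:21: RuntimeWarning: overflow encountered in scalar negative
```

View pics/ov.png

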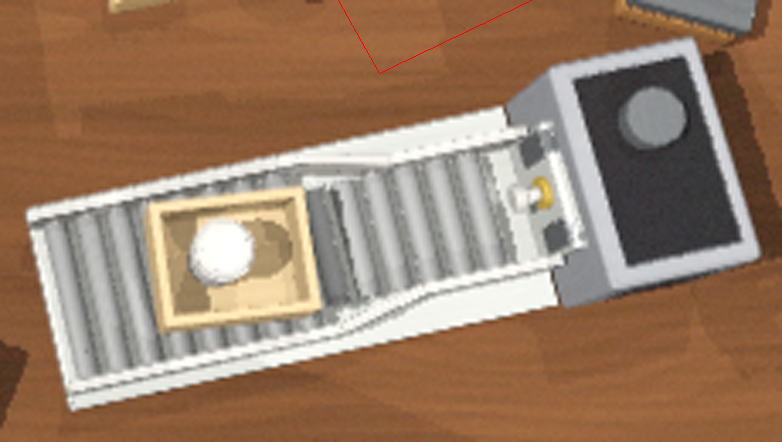

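The crop confirms the choice: a plywood tray with the steel flask in it, between the rails. The overlay failed because the cost overflowed its integer type. I'll fix that and fit the tray as well.

```bash
cat >> h.py <<'E'
from scipy.optimize import minimize
def fill(polys,f,cam):
    im=np.zeros((768,1024),np.uint8)
    for pts in polys:
        q=np.array([proj(cam,f(p)) for p in pts])*2+.5
        cv2.fillPoly(im,[cv2.convexHull(q.round().astype(np.int32))],1)
    return im
B=lambda X,Y,Z:[(s*X,y,z) for s in(-1,1) for y in Y for z in Z]
ST=[B(.072,(.04,.26),(0,.058)),[(s*x,y,.058) for s in(-1,1) for x,y in((.072,.04),(.056,-.03))],B(.056,(-.03,-.153),(.058,)),B(.09,(-.153,-.273),(0,.121))]
TR=[B(.048,(-.06,.06),(.04,.095))]
def fit(cam,m,polys,v0):
    M=cv2.resize(m.astype(np.uint8),(1024,768),interpolation=cv2.INTER_LINEAR)
    def cost(v):
        s=fill(polys,S(v[:2],v[2]),cam); return -float((s&M).sum())/float((s|M).sum())
    v0=np.array(v0); b=minimize(cost,v0,method="Nelder-Mead",options=dict(initial_simplex=np.vstack([v0,v0+np.diag([.01,.01,.06])]),maxiter=150))
    return b.x,b.fun
E
python3 - <<'E'
from h import *
cams.capture("top")
m=max(trace("top","station"),key=lambda d:d["p"])["region"]
V=[]
tr=[t["region"] for t in trace("top","tray")]; fl=[t["region"] for t in trace("top","flask")]
for t in tr+fl: print(t.sum(),[a.mean().round() for a in np.nonzero(t)[::-1]])
t=[a for a in tr if abs(np.nonzero(a)[1].mean()-323)<12][0]
F=[a for a in fl if abs(np.nonzero(a)[1].mean()-320)<12]
t=cv2.morphologyEx((t|F[0] if F else t).astype(np.uint8),cv2.MORPH_CLOSE,np.ones((15,15)))
v,c=fit("top",(m|(t>0)),ST,[.5445,-.1215,.21]); print("station",v,c)
u,c2=fit("top",t,TR,[.5215,-.009,.21]); print("tray",u,c2)
r=R.from_euler('z',-v[2]).as_matrix(); print("tray in st",(r@np.r_[u[:2]-v[:2],0]),np.degrees(u[2]-v[2]))
im=cv2.imread('pics/top1.png'); x0,y0=255,130
cr=cv2.resize(im[y0:y0+130,x0:x0+230],None,fx=3.4,fy=3.4,interpolation=cv2.INTER_CUBIC)
def L(f,a,b,c):
    q=[tuple(int(t) for t in (proj("top",f(p))-[x0,y0]+.5)*3.4) for p in(a,b)]; cv2.line(cr,*q,c,1)
f=S(v[:2],v[2]); g=S(u[:2],u[2]); 
for s in(-1,1):
    L(f,(s*.066,.26,.058),(s*.066,.04,.058),(0,0,255)); L(f,(s*.066,.04,.058),(s*.0495,-.03,.058),(0,0,255)); L(f,(s*.0495,-.03,.058),(s*.0495,-.145,.058),(0,0,255))
    L(f,(s*.09,-.153,.121),(s*.09,-.273,.121),(255,0,0)); L(g,(s*.048,-.06,.095),(s*.048,.06,.095),(0,160,0)); L(g,(-.048,s*.06,.095),(.048,s*.06,.095),(0,160,0))
for y in(-.153,-.273): L(f,(-.09,y,.121),(.09,y,.121),(255,0,0))
L(f,(-.066,.26,.058),(.066,.26,.058),(0,0,255)); L(f,(0,.26,.04),(0,-.14,.04),(255,0,255))
cv2.imwrite('pics/ov2.png',cr)
E
```

```text
1522 [np.float64(323.0), np.float64(207.0)]
289 [np.float64(320.0), np.float64(204.0)]
262 [np.float64(339.0), np.float64(272.0)]
station [ 0.53886246 -0.11775361  0.21120315] -0.8678595877386476
tray [ 0.51918114 -0.00895976  0.09195595] -0.9699667774086379
tray in st [0.00356317 0.1105023  0.        ] -6.832360999813344
```

View pics/ov2.png

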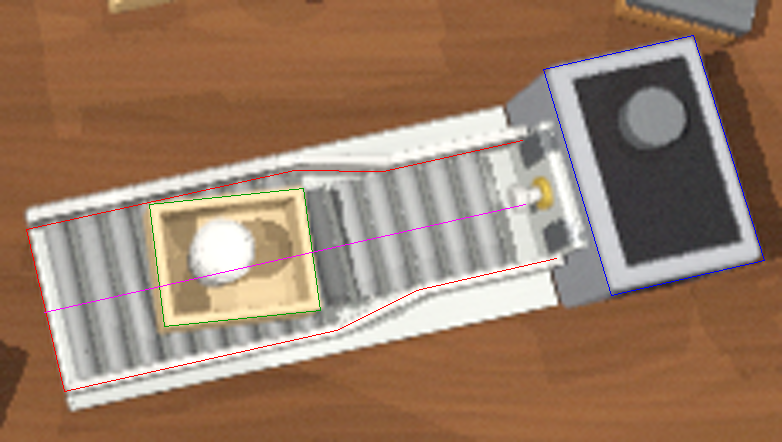

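The overlay matches the housing and the tray; the rails look about 3 mm off in +x. I'll take the station as roughly (0.542, -0.119) with yaw 0.211. I'll push with two spread fingers so the tray squares itself, starting behind its +y wall, high above the bench.

```bash
python3 -m jog '[[2.8,3,0,0,0,0.0765,5],[2.8,3,0,0,0,0.0765,5],[2.8,3,0,0,0,0.0765,5],[2.8,3,0,0,0,0.0765,5],[2.8,3,0,0,0,0.0765,5],[2.8,3,0,0,0,0.0765,5],[2.8,3,0,0,0,0.0765,5],[2.8,3,0,0,0,0.0765,5],[2.8,3,0,0,0,0.0765,5],[2.8,3,0,0,0,0.0765,5],[0.4,3.7,0,0,0,0.0765,5],[0.4,3.7,0,0,0,0.0765,5],[0.4,3.7,0,0,0,0.0765,5],[0.4,3.7,0,0,0,0.0765,5],[0.4,3.7,0,0,0,0.0765,5],[0.4,3.7,0,0,0,0.0765,5],[0.4,3.7,0,0,0,0.0765,5],[0.4,3.7,0,0,0,0.0765,5],[0.4,3.7,0,0,0,0.0765,5],[0.4,3.7,0,0,0,0.0765,5]]'
python3 - <<'E'
from h import *
s=manip.get_state(); print(s["t"],s["tcp_pos"],R.from_quat(s["tcp_rot"],scalar_first=True).as_matrix().round(3),s["joints"].round(2),s["wrist_force"],manip.grasp_offset)
save("wrist","w1.png")
for n in("bay","stop","station","tray","flask"):
    for m in mark_of("wrist",n)[:2]: X=w("wrist",m["centre"]); print(n,round(m["p"],2),X.round(4))
E
```

```text
t: 2.87
tcp_pos: [0.4893, 0.0185, 0.227]
tcp_rot: [-0.0, 0.78, -0.626, 0.0]
wrist_force: [0.7, 0.4, -0.5]
grip_width: 0.0497
2.8667 [0.48931278 0.01852207 0.22703277] [[ 0.215 -0.977  0.001]
 [-0.977 -0.215  0.   ]
 [-0.    -0.001 -1.   ]] [ 0.44  0.05 -0.38  0.   -1.14 -0.22] [ 0.71744065  0.39905441 -0.47765562] 0.0188
station 0.88 [ 0.5438 -0.1238 -0.001 ]
station 0.3 [ 0.517  -0.0058  0.0374]
tray 0.93 [ 0.5175 -0.0039  0.0369]
flask 0.71 [ 0.3484 -0.0494  0.0012]
flask 0.62 [5.207e-01 2.000e-04 4.700e-02]
```

View pics/w1.png

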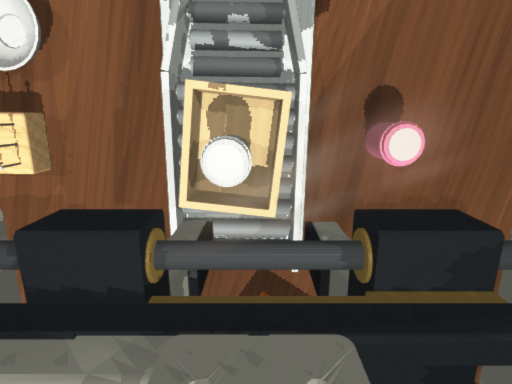

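The wrist view shows the tray at px (235,148), with the track running up the picture between its rails at about x=172 and x=303. The fingers' camera is already aligned with the track. Next: retract along the track, then compare the model with this image.

```bash
python3 -m jog '[[0.1,2.0,0,0,0,0,5],[0.1,2.0,0,0,0,0,5],[0.1,2.0,0,0,0,0,5],[0.1,2.0,0,0,0,0,5],[0.1,0.5,0,0,0,0,5],[0,0,0,0,0,0,5]]'
python3 - <<'E'
from h import *
print(manip.get_state()["tcp_pos"])
K,e,A=P("wrist"); im=save("wrist","w2.png")[:,:,::-1].copy()
t=[d["region"] for d in trace("wrist","tray") if d["p"]>.3][0]; fl=trace("wrist","flask")
c=np.array([np.nonzero(t)[1].mean(),np.nonzero(t)[0].mean()])
for d in fl:
    r=d["region"]
    if abs(np.nonzero(r)[1].mean()-c[0])<40: t=t|r
t=cv2.morphologyEx(t.astype(np.uint8),cv2.MORPH_CLOSE,np.ones((25,25)))
u,c2=fit("wrist",t,TR,[.5185,-.006,.12]); print("tray",u,c2)
im=cv2.resize(im,None,fx=2,fy=2)
def L(f,a,b,c):
    q=[tuple(int(t) for t in (proj("wrist",f(p))*2+.5)) for p in(a,b)]; cv2.line(im,*q,c,1)
f=S((.542,-.119),.211); g=S(u[:2],u[2])
for s in(-1,1):
    L(f,(s*.066,.26,.058),(s*.066,.04,.058),(0,0,255)); L(f,(s*.066,.04,.058),(s*.0495,-.03,.058),(0,0,255)); L(f,(s*.0495,-.03,.058),(s*.0495,-.145,.058),(0,0,255))
    L(g,(s*.048,-.06,.095),(s*.048,.06,.095),(0,200,0)); L(g,(-.048,s*.06,.095),(.048,s*.06,.095),(0,200,0))
L(f,(-.066,.26,.058),(.066,.26,.058),(0,0,255))
cv2.imwrite('pics/ov3.png',im[:520,150:800])
E
```

```text
t: 3.67
tcp_pos: [0.4947, 0.1014, 0.2265]
tcp_rot: [0.0, 0.778, -0.628, -0.0]
wrist_force: [0.3, 0.6, 0.3]
grip_width: 0.0498
[0.49470149 0.10144216 0.22648256]
tray [ 0.51997433 -0.00900983  0.10917565] -0.9902222994095172
```

View pics/ov3.png

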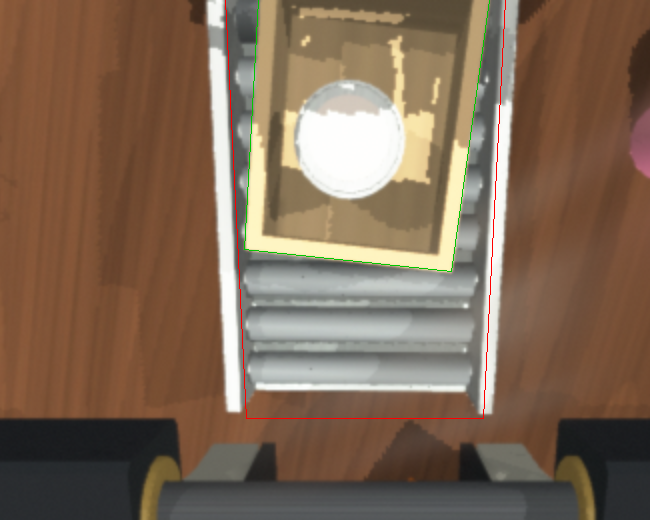

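The tray fit is excellent: (0.520, -0.009), about -5.9° to the station. The station refines to about (0.5435, -0.122) with yaw 0.208. The TCP is centred at station (-0.002, 0.229). Before descending I check where the camera mount sits.

```bash
python3 -c "
from h import *
print(P('wrist')[1]-manip.get_state()['tcp_pos'])"
python3 -m jog '[[0,0,-3,0,0,0,5],[0,0,-3,0,0,0,5],[0,0,-3,0,0,0,5],[0,0,-3,0,0,0,5],[0,0,-2,0,0,0,5],[0,0,-1.5,0,0,0,5],[0,0,-0.7,0,0,0,5],[0,0,0,0,0,0,5]]'
```

```text
[ 0.01352508 -0.06476996  0.157241  ]
t: 4.48
tcp_pos: [0.4936, 0.1003, 0.0632]
tcp_rot: [0.001, 0.778, -0.628, -0.0]
wrist_force: [-0.6, -1.2, -0.0]
grip_width: 0.0502
```

```bash
python3 -m jog '[[0.062,-0.294,0,0,0,0,5],[0.062,-0.294,0,0,0,0,5],[0.062,-0.294,0,0,0,0,5],[0.062,-0.294,0,0,0,0,5],[0.062,-0.294,0,0,0,0,5],[0.062,-0.294,0,0,0,0,5],[0.062,-0.294,0,0,0,0,5],[0.062,-0.294,0,0,0,0,5],[0.062,-0.294,0,0,0,0,5],[0.062,-0.294,0,0,0,0,5],[0.062,-0.294,0,0,0,0,5],[0.062,-0.294,0,0,0,0,5],[0.062,-0.294,0,0,0,0,5],[0.062,-0.294,0,0,0,0,5],[0.062,-0.294,0,0,0,0,5],[0.062,-0.294,0,0,0,0,5],[0.062,-0.294,0,0,0,0,5],[0.062,-0.294,0,0,0,0,5],[0.062,-0.294,0,0,0,0,5],[0.062,-0.294,0,0,0,0,5]]'
cat > look.py <<'E'
from h import *
import sys
V=np.array([.5435,-.122]);PS=.208
s=manip.get_state(); r=R.from_euler('z',-PS).as_matrix()
save("top",sys.argv[1])
g=[d for d in trace("top","tray")]; fl=[d["region"] for d in trace("top","flask")]
print("t",s["t"],"tool st",r@np.r_[s["tcp_pos"][:2]-V,s["tcp_pos"][2]],"F st",r@s["wrist_force"])
for c in("top","scene"):
    if c=="scene": cams.capture(c)
    for n in("tray","flask"):
        for m in mark_of(c,n):
            X=w(c,m["centre"]); q=r@np.r_[X[:2]-V,X[2]]
            if abs(q[0])<.06: print(c,n,round(m["p"],2),q.round(4))
E
python3 look.py t2.png
```

```text
t: 6.15
tcp_pos: [0.5068, 0.0425, 0.0645]
tcp_rot: [0.0, 0.778, -0.628, -0.0]
wrist_force: [-0.6, 0.3, -0.0]
grip_width: 0.0502
t 6.15 tool st [-0.0018968   0.16853181  0.06450343] F st [-0.52452688  0.37784169 -0.01213468]
top tray 0.71 [0.0006 0.092  0.0391]
scene tray 0.87 [-3.630e-02  4.013e-01  2.000e-04]
scene tray 0.78 [0.0034 0.0907 0.0438]
scene flask 0.63 [ 0.0002 -0.0791  0.0419]
```

```bash
python3 -m jog '[[0.062,-0.294,0,0,0,0,5],[0.062,-0.294,0,0,0,0,5],[0.062,-0.294,0,0,0,0,5],[0.062,-0.294,0,0,0,0,5],[0.062,-0.294,0,0,0,0,5],[0.062,-0.294,0,0,0,0,5],[0.062,-0.294,0,0,0,0,5],[0.062,-0.294,0,0,0,0,5],[0.062,-0.294,0,0,0,0,5],[0.062,-0.294,0,0,0,0,5],[0.062,-0.294,0,0,0,0,5],[0.062,-0.294,0,0,0,0,5],[0.062,-0.294,0,0,0,0,5]]'
python3 look.py t3.png
python3 - <<'E'
from h import *
im=cv2.imread('pics/t3.png'); a=cv2.resize(im[130:250,255:485],None,fx=3,fy=3,interpolation=cv2.INTER_CUBIC)
b=cv2.resize(cams.capture("wrist")[:300,80:430,::-1],(690,591)); b=b[:236] if 0 else cv2.resize(b,(280,240))
cv2.imwrite('pics/v3.png',np.vstack([a,np.hstack([b,np.zeros((240,410,3),np.uint8)])]))
E
```

```text
t: 7.63
tcp_pos: [0.5149, 0.0043, 0.0645]
tcp_rot: [0.0, 0.778, -0.628, -0.0]
wrist_force: [-1.3, 0.3, -0.0]
grip_width: 0.0503
t 7.6333 tool st [-0.00189447  0.12948692  0.06453075] F st [-1.16267596  0.59507542 -0.00661266]
top tray 0.89 [-0.002   0.0529  0.0403]
top tray 0.57 [-0.0405  0.3978  0.0027]
scene tray 0.76 [-0.0037  0.0496  0.042 ]
scene tray 0.58 [-0.0366  0.4006  0.0007]
```

View pics/v3.png

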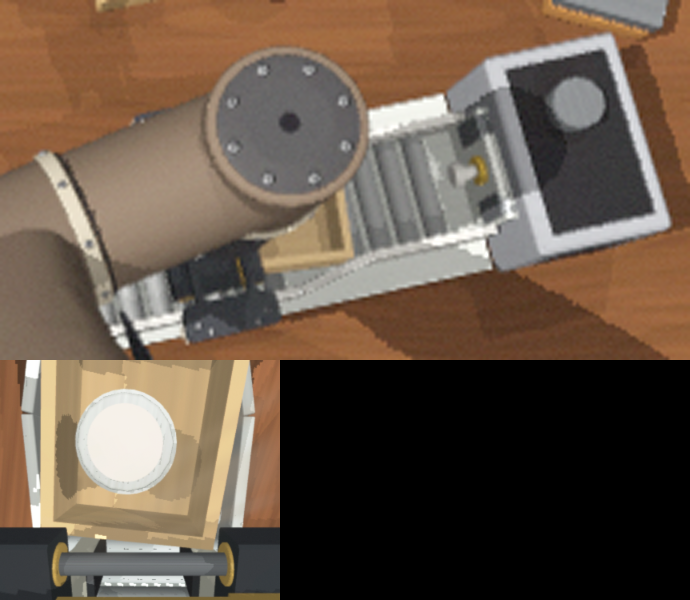

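The tray is still turned about 5° because the rollers let it run without rotating. The −x finger is the one pushing, and both that and the taper turn it the right way, so I carry on in shorter steps and watch the force.

```bash
for i in 1; do python3 -m jog '[[0.062,-0.294,0,0,0,0,5],[0.062,-0.294,0,0,0,0,5],[0.062,-0.294,0,0,0,0,5],[0.062,-0.294,0,0,0,0,5],[0.062,-0.294,0,0,0,0,5],[0.062,-0.294,0,0,0,0,5]]'; done
python3 -m jog '[[0.062,-0.294,0,0,0,0,5],[0.062,-0.294,0,0,0,0,5],[0.062,-0.294,0,0,0,0,5],[0.062,-0.294,0,0,0,0,5]]'
python3 -m jog '[[0.062,-0.294,0,0,0,0,5],[0.062,-0.294,0,0,0,0,5],[0.062,-0.294,0,0,0,0,5],[0.062,-0.294,0,0,0,0,5]]'
cat > wl.py <<'E'
from h import *
import sys
V=np.array([.5435,-.122]);PS=.208; r=R.from_euler('z',-PS).as_matrix(); s=manip.get_state()
print("tool st",r@np.r_[s["tcp_pos"][:2]-V,s["tcp_pos"][2]],"F st",r@s["wrist_force"],s["torque"])
im=save("wrist",sys.argv[1])
t=sorted(trace("wrist","tray"),key=lambda d:-d["region"].sum())[0]["region"].astype(np.uint8)
t=cv2.morphologyEx(t,cv2.MORPH_CLOSE,np.ones((61,61)))
# back wall top-edge line (lowest tray pixels per column)
cols=np.nonzero(t.any(0))[0]; lo=np.array([np.nonzero(t[:,c])[0].max() for c in cols])
x0,x1=np.percentile(cols,[20,80]); k=(cols>x0)&(cols<x1)
l=np.polyfit(cols[k],lo[k],1); a=[r@(ray("wrist",(x,np.polyval(l,x)),.095)-np.r_[V,0]) for x in(x0,x1)]
d=a[0]-a[1]; print("back edge",a[0].round(4),a[1].round(4),"yaw deg",np.degrees(np.arctan2(d[1],d[0])))
E
python3 wl.py w4.png
```

```text
t: 8.58
tcp_pos: [0.5186, -0.0133, 0.0645]
tcp_rot: [0.0, 0.778, -0.628, -0.0]
wrist_force: [-2.4, 1.9, 1.8]
grip_width: 0.0501
t: 8.92
tcp_pos: [0.5211, -0.0252, 0.0645]
tcp_rot: [0.0, 0.778, -0.628, -0.0]
wrist_force: [0.3, 0.8, 0.7]
grip_width: 0.0497
t: 9.25
tcp_pos: [0.5236, -0.0369, 0.0645]
tcp_rot: [0.0, 0.778, -0.628, -0.0]
wrist_force: [-1.3, 0.8, -0.2]
grip_width: 0.0502
tool st [-0.00192032  0.08738974  0.06451959] F st [-1.10601462  1.03510973 -0.23826466] [ 0.44984165  0.55345369 -0.02821916]
back edge [0.0352 0.0703 0.095 ] [-0.0332  0.0744  0.095 ] yaw deg -3.4038043575234083
```

Squaring in progress: now -3.4°, at low force.

```bash
python3 -m jog '[[0.062,-0.294,0,0,0,0,5],[0.062,-0.294,0,0,0,0,5],[0.062,-0.294,0,0,0,0,5],[0.062,-0.294,0,0,0,0,5],[0.062,-0.294,0,0,0,0,5],[0.062,-0.294,0,0,0,0,5]]'
python3 -m jog '[[0.062,-0.294,0,0,0,0,5],[0.062,-0.294,0,0,0,0,5],[0.062,-0.294,0,0,0,0,5],[0.062,-0.294,0,0,0,0,5],[0.062,-0.294,0,0,0,0,5],[0.062,-0.294,0,0,0,0,5]]'
python3 -m jog '[[0.062,-0.294,0,0,0,0,5],[0.062,-0.294,0,0,0,0,5],[0.062,-0.294,0,0,0,0,5],[0.062,-0.294,0,0,0,0,5],[0.062,-0.294,0,0,0,0,5],[0.062,-0.294,0,0,0,0,5]]'
python3 wl.py w5.png
```

```text
t: 9.85
tcp_pos: [0.5275, -0.0545, 0.0646]
tcp_rot: [-0.0, 0.778, -0.628, 0.0]
wrist_force: [0.3, -0.1, -0.2]
grip_width: 0.0501
t: 10.35
tcp_pos: [0.5311, -0.0721, 0.0646]
tcp_rot: [0.0, 0.778, -0.628, 0.0]
wrist_force: [-0.3, 1.2, -0.4]
grip_width: 0.0497
t: 10.85
tcp_pos: [0.5345, -0.0898, 0.0644]
tcp_rot: [0.0, 0.778, -0.628, -0.0]
wrist_force: [-2.2, 1.1, -0.8]
grip_width: 0.0498
tool st [-0.00218268  0.03340127  0.06435846] F st [-1.95022617  1.5461737  -0.75738142] [ 0.66416668  0.80279128 -0.11681118]
back edge [0.0359 0.0178 0.095 ] [-0.033   0.0205  0.095 ] yaw deg -2.2346735251210066
```

```bash
for i in 1; do python3 -m jog '[[0.041,-0.196,0,0,0,0,5],[0.041,-0.196,0,0,0,0,5],[0.041,-0.196,0,0,0,0,5],[0.041,-0.196,0,0,0,0,5],[0.041,-0.196,0,0,0,0,5],[0.041,-0.196,0,0,0,0,5],[0.041,-0.196,0,0,0,0,5],[0.041,-0.196,0,0,0,0,5]]'; done
python3 -m jog '[[0.041,-0.196,0,0,0,0,5],[0.041,-0.196,0,0,0,0,5],[0.041,-0.196,0,0,0,0,5],[0.041,-0.196,0,0,0,0,5]]'
python3 -m jog '[[0.041,-0.196,0,0,0,0,5],[0.041,-0.196,0,0,0,0,5],[0.041,-0.196,0,0,0,0,5]]'
python3 wl.py w6.png
```

```text
t: 11.62
tcp_pos: [0.5378, -0.1051, 0.0645]
tcp_rot: [-0.0, 0.778, -0.628, -0.0]
wrist_force: [-2.9, 5.3, 1.4]
grip_width: 0.05
t: 11.95
tcp_pos: [0.539, -0.1127, 0.0644]
tcp_rot: [0.0, 0.778, -0.628, -0.001]
wrist_force: [-5.0, 6.0, 2.6]
grip_width: 0.0499
t: 12.2
tcp_pos: [0.54, -0.1184, 0.0644]
tcp_rot: [0.0, 0.778, -0.628, -0.001]
wrist_force: [-5.3, 7.6, 4.7]
grip_width: 0.0499
tool st [-0.00266377  0.00427895  0.06438131] F st [-3.63982859  8.54252059  4.6573795 ] [ 2.70353046  2.01330451 -0.38469576]
back edge [ 0.0348 -0.0099  0.095 ] [-0.0337 -0.0086  0.095 ] yaw deg -1.0932067823937683
```

The plunger is engaged, with a push of about 8.5 N and yaw of -1.1°. About 11 mm remain, which I take in small steps.

```bash
python3 -m jog '[[0.021,-0.098,0,0,0,0,5],[0.021,-0.098,0,0,0,0,5],[0.021,-0.098,0,0,0,0,5],[0.021,-0.098,0,0,0,0,5],[0.021,-0.098,0,0,0,0,5],[0.021,-0.098,0,0,0,0,5],[0,0,0,0,0,0,5]]'
python3 -m jog '[[0.021,-0.098,0,0,0,0,5],[0.021,-0.098,0,0,0,0,5],[0,0,0,0,0,0,5]]'
python3 wl.py w7.png
```

```text
t: 12.88
tcp_pos: [0.541, -0.1242, 0.0644]
tcp_rot: [0.0, 0.778, -0.628, -0.001]
wrist_force: [-5.7, 7.7, 3.8]
grip_width: 0.05
t: 13.13
tcp_pos: [0.5414, -0.126, 0.0644]
tcp_rot: [0.0, 0.778, -0.628, -0.001]
wrist_force: [-4.7, 8.2, 5.4]
grip_width: 0.05
tool st [-0.00292772 -0.00350847  0.06436704] F st [-2.91026472  8.95605558  5.4430241 ] [ 2.92080334  2.33256412 -0.40543465]
back edge [ 0.035  -0.0177  0.095 ] [-0.0335 -0.0159  0.095 ] yaw deg -1.5248879713162586
```

```bash
python3 -m jog '[[0.021,-0.098,0,0,0,0,5],[0.021,-0.098,0,0,0,0,5],[0,0,0,0,0,0,5]]'
python3 -m jog '[[0.021,-0.098,0,0,0,0,5],[0,0,0,0,0,0,5]]'
python3 -m jog '[[0.021,-0.098,0,0,0,0,5],[0,0,0,0,0,0,5]]'
python3 wl.py w8.png
```

```text
t: 13.48
tcp_pos: [0.5417, -0.1279, 0.0643]
tcp_rot: [0.0, 0.778, -0.628, -0.001]
wrist_force: [-6.2, 8.9, 5.0]
grip_width: 0.0505
t: 13.65
tcp_pos: [0.5415, -0.1286, 0.0643]
tcp_rot: [0.0, 0.778, -0.628, -0.002]
wrist_force: [-7.0, 11.9, 7.5]
grip_width: 0.0497
t: 13.82
tcp_pos: [0.5413, -0.1293, 0.0642]
tcp_rot: [0.0, 0.778, -0.629, -0.002]
wrist_force: [-9.0, 13.9, 8.7]
grip_width: 0.0503
tool st [-0.00367727 -0.00665073  0.06424655] F st [-5.89218284 15.44689792  8.72563173] [ 4.84350153  3.47187802 -0.66414753]
back edge [ 0.0356 -0.0191  0.095 ] [-0.0332 -0.0191  0.095 ] yaw deg 0.045383562432844596
```

```bash
python3 -m jog '[[0.021,-0.098,0,0,0,0,5],[0,0,0,0,0,0,5]]'
python3 -m jog '[[0.021,-0.098,0,0,0,0,5],[0,0,0,0,0,0,5],[0,0,0,0,0,0,5]]'
python3 wl.py w9.png; python3 look.py t9.png
python3 - <<'E'
from h import *
cv2.imwrite('pics/s9.png',cv2.resize(cams.capture("scene")[60:210,130:330,::-1],None,fx=3,fy=3,interpolation=cv2.INTER_CUBIC))
a=cv2.imread('pics/t9.png')[120:260,300:490]; b=cv2.imread('pics/w9.png')
cv2.imwrite('pics/v9.png',np.vstack([cv2.resize(a,(512,377),interpolation=cv2.INTER_CUBIC)[:250],b[:340]]))
E
```

```text
t: 14.08
tcp_pos: [0.541, -0.1299, 0.0642]
tcp_rot: [0.0, 0.778, -0.629, -0.002]
wrist_force: [-9.8, 16.3, 10.3]
grip_width: 0.0501
t: 14.33
tcp_pos: [0.541, -0.1301, 0.0642]
tcp_rot: [0.0, 0.778, -0.629, -0.003]
wrist_force: [-11.4, 20.8, 12.1]
grip_width: 0.0501
tool st [-0.0041505  -0.00739141  0.06421817] F st [-6.84648286 22.75305993 12.1293555 ] [ 7.55374915  4.7482609  -1.00690566]
back edge [ 0.0364 -0.0198  0.095 ] [-0.0323 -0.0205  0.095 ] yaw deg 0.5414958349074426
t 14.4333 tool st [-0.0041475  -0.00739739  0.06420881] F st [-6.46363008 24.09156393 12.3056052 ]
top tray 0.87 [-0.0407  0.3987  0.0037]
top tray 0.64 [ 0.0046 -0.0809  0.0396]
scene tray 0.93 [-0.0008 -0.0817  0.0416]
scene tray 0.76 [-0.0357  0.3992 -0.0014]
scene tray 0.2 [0.0027 0.0014 0.0028]
```

View pics/v9.png

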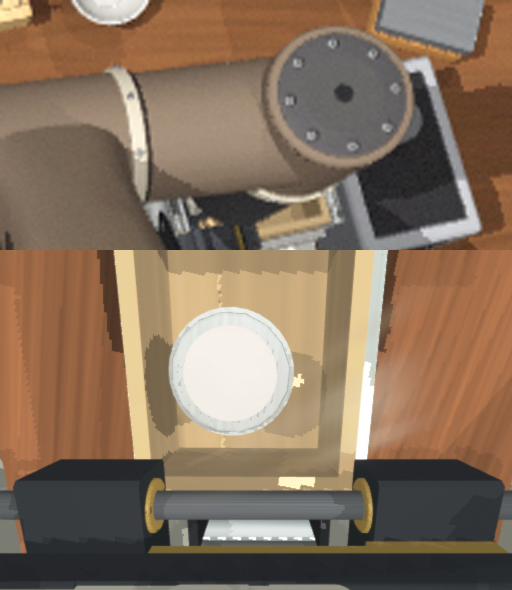

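View pics/s9.png

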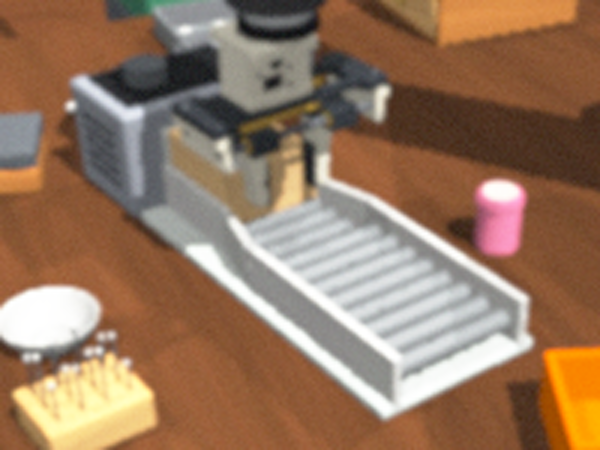

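The tray is in the bay against the stops, level, with the flask upright at wrist px (231,372). The tool has stopped advancing and force has risen to about 24 N, which leaves roughly 13–15 N on the stops. I check that it holds steady.

```bash
python3 -m jog '[[0,0,0,0,0,0,5],[0,0,0,0,0,0,5],[0,0,0,0,0,0,5],[0,0,0,0,0,0,5],[0,0,0,0,0,0,5],[0,0,0,0,0,0,5],[0,0,0,0,0,0,5],[0,0,0,0,0,0,5],[0,0,0,0,0,0,5],[0,0,0,0,0,0,5]]'; python3 wl.py w10.png
```

```text
t: 15.72
tcp_pos: [0.5409, -0.1301, 0.0642]
tcp_rot: [0.0, 0.778, -0.629, -0.003]
wrist_force: [-12.6, 21.6, 13.4]
grip_width: 0.0501
tool st [-0.00416213 -0.00736577  0.06421373] F st [-7.84236023 23.7191716  13.36932813] [ 7.47985912  4.79608742 -0.99715126]
back edge [ 0.0363 -0.0197  0.095 ] [-0.0327 -0.0198  0.095 ] yaw deg 0.12579786699810278
```

Steady at about 23.7 N and square within 0.2°, so I hand the job in.

```bash
python3 -c "
from rig import order; print(order.job_done())"
```

```text
the job is handed in; nothing more can be done
None
```

I pushed the wooden tray with two spread fingers along the rollers into the bay and against the hard stops. I handed the job in at about 16 s with the arm still pressing; no verdict was reported.

**Last checks:**
- **Position:** the tray's back wall was at station y about -19.8 mm, against -20 mm for fully home. The networks put the tray's origin at -81 to -82 mm, which agrees with home within their accuracy.
- **Squareness:** the last reading was about 0.1° off the station's axes; the one before it was 0.5°.
- **Push:** steady at about 24 N over the last second or so. Less the plunger's 9 N, that leaves roughly 14 N on the stops. This is an estimate, as the stop force and the plunger's travel could not be read directly.
- **Flask and bystanders:** the flask was upright in the tray. I never moved near the bur block, dish or jar. The bur block and dish showed in the last scene picture; I did not measure any of the three again.

**Disagreements:**
- The first mask fit of the station was about 5 mm off the networks and the rails, so I corrected it from the wrist image.
- The tool also felt about 8 N sideways and 13 N upward during the final press, which means it pushes the tray slightly down and sideways. I left that as it was because the tray stayed still.

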